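Hang the ring bracket on the lab post

ROBOT

A 6-joint arm with a two-finger parallel gripper is mounted at the origin on the work surface. World frame = base frame: x ahead of the robot, y to its left, z up, the work surface at z = 0. Lengths are in mm, angles in rad, forces in N, time in s.
With the tool pointing down it reaches from about 350 to 975 mm from the base axis. Payload 7.1 kg.
Tool frame: the origin (TCP) lies midway between the tips of the shut fingers; the grasp point (between the pads) lies 19 mm behind it (ctrl.grasp_offset is the distance from the TCP to the grasp point, in mm); z points along the fingers, y is the line along which they close (so a half turn about z gives the same grasp; the last joint's range is limited). The gripper opens to 88 mm and grips with 3 to 60 N. Pads are 20 mm wide; open, the fingers measure 115 mm over their backs; the gripper's body (75 mm by 178 mm) begins 61 mm behind the grasp point.
Start: joints at [1.29, 0.423, 1.63, -0, 1.089, -0.019], TCP at [161.731, 603.695, 197.575] pointing down, gripper open.
Joint ranges: [-3, 3], [-0.9, 2.11], [0.09, 2.58], [-1.31, 4.45], [0.11, 2.69], [-2.54, 2.54]. Speed limits (rad/s): [2.39, 2.39, 3.01, 3.14, 3.14, 3.14].

INTERFACE

Orientations are given as a rotation vector (axis times angle).
In Python, from workcell import ctrl gives the robot as it stands. The module is installed in compiled form; this text tells all that it offers.
- The arm moves only by the tool servo_tool, never from a script. Its argument "rows" is a list of rows, each a list of 7 numbers: the turn, a rotation vector about the tool's x, y, z as a fraction of full scale, then the shift along the tool's x, y, z as a fraction of full scale, then the finger opening in mm, from 0 to 87.8. A call has 1 to 10 rows; each row is the pose to reach, as a shift and turn from the pose commanded when the call began, along the tool's axes at that moment; what a row does not reach only later rows make up. Full scale, the value 1, is 20 cm for a shift and 1.5 rad for a turn. A row lasts 1/8 s, in which the tool goes at most 62.5 mm and 10.7 degrees, less where a joint would pass 70% of its speed; a pose out of reach is approached as far as the arm can. A call with a number of a shift or a turn outside -1 to 1 is refused whole. A call with a gripper value outside its range is refused whole. The fingers move at their own pace and stop on an object; the grip force is fixed at half the most. Time passes only in rows, so rows that repeat a pose let the fingers close. It gives the time, the measured TCP pose, the force, the opening and the grip force at its end, in the units of the state.
- ctrl.get_obs(): the state, without advancing time (a new reading comes with each control period).
- ctrl.get_image(name): name is "scene" or "top" or "wrist"; returns (picture, depth): 480x640x3 uint8, red, green, blue; 480x640 float32, mm along the optical axis (not along the pixel's ray), 0 where there is no reading.
- ctrl.camera_info(name): a dict with "intrinsics" (3x3 intrinsics, pixels), "k1" (the pictures are not rectified: a ray, as slopes to the right and down, at radius r is drawn at 1 + k1 r^2 times it, then the intrinsics apply), "R" (3x3) and "t" (3): a world point X has camera coordinates R X + t. Camera axes: x right, y down, z forward; pixel columns grow to the right and rows downward; lengths in mm; the calibration is good to about 2 mm. A picture is of the moment at which its call begins: read the wrist's pose just before it. camera_info takes no time and is no camera call; for the wrist camera it gives the pose at the moment of the call.
- ctrl.close_job(): hands the job in; it is judged then, once.
The state is a dict: "t": time; "qpos": joint angles; "qvel": joint speeds; "joint_torque": joint torques, N m; "ee_pos": TCP position; "orientation": TCP orientation; "ft_force": force on the tool from outside, world axes, zero at the start; "moment": the same for the moment, N m; "width": finger opening in mm; "grasp_force": force on a finger pad.
Only numpy, scipy, OpenCV 4.12 (cv2) and the standard library are available. Lean on these libraries where they do the work, as an engineer would, in place of code of your own. Each camera call takes 0.05 s, during which the arm holds its last target. There are 200 camera calls.

TASK

Of the two aluminium brackets on the lab bench, take the one that ends in a round funnel ring and has the keyhole in its back plate. Pass the wide part of its keyhole over the big screw head on the white service post, slide it fully down so the narrow slot sits on the screw, and leave it hanging there upright with its back against the post. Leave the other bracket, which ends in a square shelf, where it stands.

Things in the scene. Friction and masses are not known exactly. Their poses are not given: they have to be found in the camera images.
- ring_bracket: Loose aluminium bracket, about 0.25 kg, upright on the bench. Origin: underside, below the middle of the grip tab (x -17 to 17 mm, 14 mm thick in y, 68 mm high; pinch it across y about 52 mm up). A 14 mm thick, 36 mm high web joins it to the back plate (96 wide in y, 145 high, 5 thick, rear face at x = +80 mm) and to a flat funnel ring (76 mm across, centre x = -80 mm). Mass centre near x = +20 mm.
- slot_seat (a point): On the ring bracket's rear plate face, 80 mm along x and 123 mm above its origin: where the screw axis lies once seated. x out of the plate's back, z up. Keyhole, heights from the underside: wide hole 46 mm across, 52 to 98 mm (middle 76), narrowing from 88 to 112 mm into a slot 16 mm wide, closed at 128 mm.
- screw (a point): Fixed level steel screw on a white service post (160 mm wide, top 50 mm above the screw). Point: on its axis at the flat post face. x points into the post, z up; the screw sticks out along -x: shank 10 mm thick and 15 mm long, then a head 26 mm across and 6 mm thick. Its height, place and facing vary.
- shelf_bracket: The other loose bracket, to be left alone: same tab, web and 145 mm high back plate, but with two small screw holes instead of the keyhole and a square shelf (75 by 90 mm) instead of the ring. Origin and axes as for the ring bracket.
Not all that is in view belongs to the job. What is shaped like the ring_bracket but brown or pink is not meant.

How it is judged (in metres and radians):
At the end, for the whole second after the job is handed in: The ring bracket hangs at rest: its slot end on the screw shank (slot_seat within 7 mm in height, 9 mm sideways of the screw), rear face 0 to 14 mm off the post, upright within 11 degrees, square to the post within 15. The shelf bracket is within 30 mm of where it stood (x of slot_seat in the frame of screw between -0.014 and 0.004 m and y of slot_seat in the frame of screw between -0.009 and 0.009 m and z of slot_seat in the frame of screw between -0.007 and 0.007 m and angle between ring_bracket's own z axis and vertical below 0.2 rad and angle between the x axis of ring_bracket and the x axis of screw, either way round below 0.26 rad and linear speed of ring_bracket below 0.02 m/s and angular speed of ring_bracket below 0.2 rad/s and distance of shelf_bracket from where it was at the start of the episode below 0.03 m); the robot touches nothing.
It fails at once if the shelf bracket is shifted by more than 30 mm (distance of shelf_bracket from where it was at the start of the episode above 0.03 m).
It also fails if it takes over 42 s, if anything falls off the work surface, if the arm or the gripper's body presses on something with over 40 N, if the wrist force passes 120 N, or if a joint passes its speed limit or range.

## Working session

There is one attempt and no reset: what is moved stays moved. The work goes in short steps, Python scripts to look and compute and a tool call to move; the robot and the scene stay as the last step left them, time stands still between calls to the robot, and variables do not carry over. Pictures are saved under pics/ and viewed, at most 10 in all, crops included, and the job is handed in when it is done.

Besides the shell and the picture viewer there is one more tool, called after "Call:" in YAML: its name, and indented under it one key for each argument. servo_tool: Moves the arm, as the interface text tells. Its arguments: {"type":"object","properties":{"rows":{"type":"array","items":{"type":"array","items":{"type":"number"}}}},"required":["rows"]}

```bash
mkdir -p pics; cat > h.py <<'E'
import numpy as np, cv2
from workcell import ctrl
from scipy.spatial.transform import Rotation as Rot
def grab(n):
    ci=ctrl.camera_info(n); im,d=ctrl.get_image(n)
    return im,d,ci
def pts(d,ci):
    K=np.array(ci["intrinsics"],float);k1=ci["k1"]
    h,w=d.shape;u,v=np.meshgrid(np.arange(w),np.arange(h))
    p=np.stack([u,v],-1).reshape(-1,1,2).astype(np.float64)
    s=cv2.undistortPoints(p,K,np.array([k1,0,0,0.])).reshape(h,w,2)
    c=np.dstack([s*d[...,None],d])
    return (c-np.array(ci["t"]))@np.array(ci["R"])
def save(n,im): cv2.imwrite("pics/"+n+".png",im[...,::-1])
E
python3 - <<'E'
from h import *
ims=[]
for n in ["scene","top"]:
    im,d,ci=grab(n); np.savez(n+"0.npz",im=im,d=d,P=pts(d,ci)); ims.append(im)
    save(n+"0",im); print(n,np.round(-np.array(ci["R"]).T@ci["t"]),ci["k1"],(d>0).mean())
print(ctrl.get_obs(),ctrl.grasp_offset)
E
```

```text
scene [ 730. -506.  787.] -0.011275801485557185 0.9961458333333333
top [ 175.  -62. 1440.] -0.10314725481395115 0.995849609375
{'t': 0.1, 'qpos': array([ 1.28999576e+00,  4.23785994e-01,  1.63057879e+00,  2.64781489e-05,
        1.08862938e+00, -1.89935752e-02]), 'qvel': array([ 0.00135077, -0.00066022, -0.00256368,  0.00062252, -0.00230029,
        0.00025043]), 'joint_torque': array([-8.11989639e-05, -5.45613027e+01, -2.74323857e+01,  6.44806330e-02,
        1.87709054e-02, -5.09659174e-05]), 'ee_pos': array([161.58282965, 603.20123674, 196.87966457]), 'orientation': array([-4.10060668e-01, -3.11448057e+00,  2.17114582e-03]), 'ft_force': array([-0.93226177,  0.32717058, -0.45567076]), 'moment': array([-0.01248335,  0.0156021 ,  0.00497644]), 'grasp_force': 0.0, 'width': 87.79417588472558} 18.700000000000003
```

View pics/scene0.png

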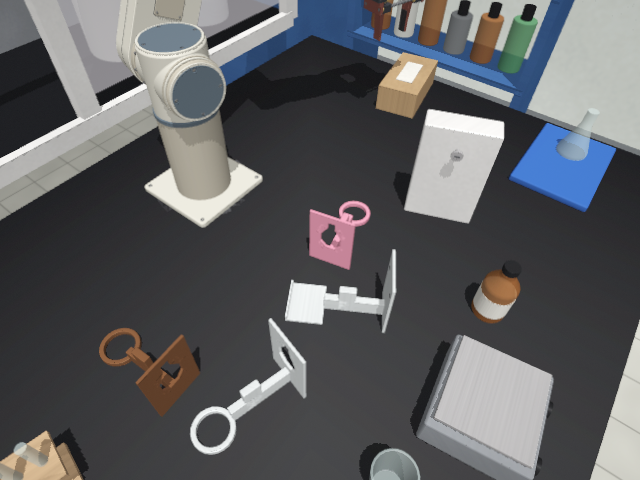

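View pics/top0.png

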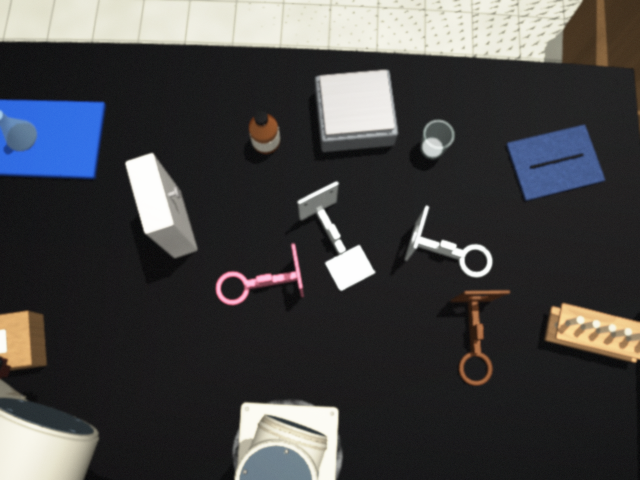

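Candidates in the scene view are aluminium with a ring (250,390), aluminium with a shelf (345,300), brown (155,365) and pink (335,235). The first fits because it is aluminium with a round ring at (213,430) and has a keyhole. I'll confirm it in a crop and measure both it and the post.

```bash
python3 - <<'E'
from h import *
S=np.load("scene0.npz");T=np.load("top0.npz")
save("crop",np.hstack([cv2.resize(S["im"][310:460,180:320],None,fx=3,fy=3,interpolation=2),cv2.resize(S["im"][100:230,395:510],(398,450),interpolation=2)])[:,:800])
# ring bracket, cloud from both views
def reg(D,x0,x1,y0,y1):
    P=D["P"][y0:y1,x0:x1].reshape(-1,3);c=D["im"][y0:y1,x0:x1].reshape(-1,3).astype(int)
    return P,c
for nm,D,b in [("scene",S,(180,315,310,460)),("top",T,(400,500,200,285))]:
    P,c=reg(D,*b); m=(c.min(1)>70)&(P[:,2]>10)&(c.max(1)-c.min(1)<40);P=P[m]
    print(nm,len(P))
    for z0,z1 in [(20,44),(60,76),(85,150)]:
        q=P[(P[:,2]>z0)&(P[:,2]<z1)]
        if len(q)<5: continue
        r=cv2.minAreaRect(q[:,:2].astype(np.float32)); print((z0,z1),len(q),np.round(q.mean(0),1),np.round(r[0],1),np.round(r[1],1),round(r[2],1),np.round(np.percentile(q[:,2],[2,50,98])))
    # axis via ring+web points
    q=P[(P[:,2]>25)&(P[:,2]<42)][:,:2]; l=cv2.fitLine(q.astype(np.float32),cv2.DIST_HUBER,0,.01,.01).ravel();print("axis",np.round(l,3),np.degrees(np.arctan2(l[1],l[0])))
# post
P,c=reg(S,400,505,105,225); m=(c.min(1)>90)&(P[:,2]>30);P=P[m]
print("post z",np.percentile(P[:,2],[1,50,90,99]))
f=P[(P[:,2]<P[:,2].max()-15)]
# RANSAC vertical plane in xy
rng=np.random.default_rng(0);best=0
for _ in range(500):
    a,b=f[rng.integers(len(f),size=2),:2];n=np.array([-(b-a)[1],(b-a)[0]]);L=np.linalg.norm(n)
    if L<40: continue
    n/=L;k=abs((f[:,:2]-a)@n)<2.5
    if k.sum()>best: best=k.sum();K=k
q=f[K];mu=q[:,:2].mean(0);U=np.linalg.svd(q[:,:2]-mu,full_matrices=False)[2];n=U[1];t=U[0]
if n@mu<0:pass
cam=np.array([730,-506]); n=n*np.sign((mu-cam)@n)
print("face n(into)",n,np.degrees(np.arctan2(n[1],n[0])),"off",n@mu,"width range",np.percentile((q[:,:2])@t,[0.5,99.5]),"t",t,len(f),best)
h=f[((f[:,:2]@n-n@mu)<-8)&((f[:,:2]@n-n@mu)>-40)]
print("screw pts",len(h)); 
hh=h[(h[:,2]>60)]
print(np.round(np.c_[hh[:,:2]@n-n@mu,hh[:,:2]@t,hh[:,2]][::max(1,len(hh)//25)],1))
P,c=reg(T,125,200,150,262);m=c.min(1)>90;q=P[m];q=q[q[:,2]>q[:,2].max()-12]
r=cv2.minAreaRect(q[:,:2].astype(np.float32));print("top post",r,np.median(q[:,2]))
E
```

```text
scene 2854
(20, 44) 795 [ 492.2 -316.5   33.5] [ 488.9 -326.5] [121.9  97.2] 77.6 [21. 35. 43.]
(60, 76) 292 [ 489.5 -319.5   67.5] [ 490.2 -311.9] [97.4 95.5] 74.9 [60. 68. 74.]
(85, 150) 633 [ 506.1 -269.8  126.1] [ 501.4 -267.4] [ 6.4 98.1] 75.3 [ 87. 131. 147.]
axis [ 2.48000e-01  9.69000e-01  4.90137e+02 -3.25674e+02] 75.64219
top 977
(20, 44) 313 [ 484.7 -319.1   33. ] [ 483.8 -322.5] [126.2  92.2] 74.8 [21. 34. 42.]
(60, 76) 123 [ 484.4 -325.5   66.5] [ 487.2 -308.7] [97.6 92. ] 74.7 [60. 67. 74.]
(85, 150) 191 [ 498.8 -263.4  131.9] [ 502.3 -265.3] [ 5.9 98.4] 74.8 [ 92. 140. 149.]
axis [ 2.80000e-01  9.60000e-01  4.82417e+02 -3.26548e+02] 73.74705
post z [ 33.11908927 178.41911003 253.33582215 255.2588077 ]
face n(into) [-0.36778706  0.92991004] 111.57920416390581 off 54.91433849046539 width range [511.64967473 669.09884279] t [0.92991004 0.36778706] 7304 5402
screw pts 110
[[-15.8 583.  212.5]
 [-21.  590.1 218.1]
 [-18.2 581.4 211.4]
 [-22.6 588.6 216.4]
 [-17.  597.  214. ]
 [-22.5 583.5 212.5]
 [-18.7 591.6 211.5]
 [-19.6 599.2 214. ]
 [-20.8 584.3 208.8]
 [-22.5 591.8 211.9]
 [-22.  599.5 213.3]
 [-21.9 586.7 207.6]
 [-21.1 594.5 208.8]
 [-20.3 579.7 202.1]
 [-22.1 587.3 205.3]
 [-20.6 595.2 206. ]
 [-19.7 603.  207.1]
 [-21.  586.1 201.5]
 [-23.4 593.6 205.1]
 [-22.8 580.7 198.9]
 [-18.6 589.  197.6]
 [-20.8 596.5 201.1]
 [-21.9 583.4 196.2]
 [-22.6 591.1 198.6]
 [-20.4 599.1 198.7]
 [-21.4 589.9 194.7]
 [-20.8 597.8 196. ]
 [-20.1 594.6 192.1]]
top post ((174.85980224609375, -62.263492584228516), (0.0, 0.0), 0.0) 1439.6364674247257
```

View pics/crop.png

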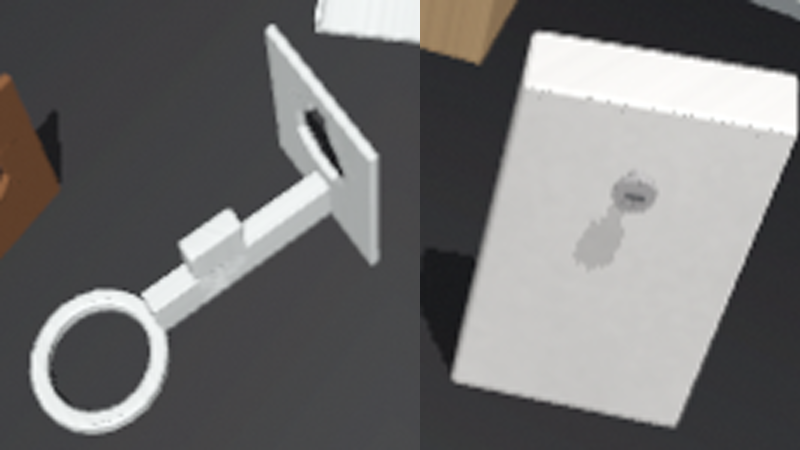

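The crop confirms it: the left object has the round ring at (97,360) and the keyhole in its plate at (322,145). The screw head is on the white post at crop (635,195). Next I'll refine the tab position and work out the move numbers.

```bash
cat >> h.py <<'E'
def plan(p,R,wps):
    """wps: list of (xyz, tool-y yaw deg); prints turn and shift fractions for chained calls"""
    for q,y in wps:
        y=np.radians(y);ty=np.array([np.cos(y),np.sin(y),0]);tz=np.array([0,0,-1.])
        R2=np.c_[np.cross(ty,tz),ty,tz]
        rv=Rot.from_matrix(R.T@R2).as_rotvec()/1.5; s=R.T@(np.array(q,float)-p)/200
        print(q,round(np.degrees(y)),"turn",np.round(rv,3),"shift",np.round(s,3)); p=np.array(q,float);R=R2
def here():
    o=ctrl.get_obs(); return o["ee_pos"],Rot.from_rotvec(o["orientation"]).as_matrix(),o
E
python3 - <<'E'
from h import *
S=np.load("scene0.npz");T=np.load("top0.npz")
a=np.radians(75);u=np.array([np.cos(a),np.sin(a)]);v=np.array([-u[1],u[0]]);o=np.array([481.8,-341.2])
for D,b in [(S,(180,315,310,460)),(T,(400,500,200,285))]:
    P=D["P"][b[2]:b[3],b[0]:b[1]].reshape(-1,3);c=D["im"][b[2]:b[3],b[0]:b[1]].reshape(-1,3)
    L=np.c_[(P[:,:2]-o)@u,(P[:,:2]-o)@v,P[:,2]];m=(c.min(1)>70)&(abs(L[:,0])<40)&(abs(L[:,1])<40)
    q=L[m&(L[:,2]>62)&(L[:,2]<73)];print("tab",len(q),np.round(np.percentile(q,[3,50,97],axis=0),1).tolist())
    q=L[m&(L[:,2]>30)&(L[:,2]<42)];print("web",np.round(np.percentile(q,[3,50,97],axis=0),1).tolist())
    L=np.c_[(P[:,:2]-o)@u,(P[:,:2]-o)@v,P[:,2]];m=(c.min(1)>70)&(P[:,2]>85);q=L[m];k=(abs(q[:,0]-77)<10);q=q[k]
    print("plate",np.round(np.percentile(q,[2,50,98],axis=0),1).tolist(),"tilt",np.polyfit(q[:,1],q[:,0],1))
c=T["im"].astype(int);P=T["P"]
m=(c[...,0]-c[...,2]>25)&(P[...,2]>20)&(P[...,2]<160);m[:,:400]=0;m[:,520:]=0
print("brown",P[m].min(0),P[m].max(0))
ci=ctrl.camera_info("wrist");p,R,_=here();print("wristcam in tool",R.T@(-np.array(ci["R"]).T@ci["t"]-p))
plan(p,R,[((260,430,370),65),((390,250,370),45),((465,60,370),25),((485,-130,370),5),((484,-330,300),-15)])
E
```

```text
tab 189 [[-17.1, -7.5, 64.1], [-1.9, -1.3, 68.1], [14.7, 6.2, 70.4]]
web [[-38.4, -7.6, 31.1], [-5.5, -3.5, 36.0], [38.4, 5.9, 40.6]]
plate [[73.8, -48.1, 87.3], [74.6, -9.4, 130.5], [79.3, 46.1, 147.1]] tilt [-6.48295131e-03  7.52377221e+01]
tab 91 [[-15.4, -5.5, 62.5], [0.8, 0.9, 67.1], [17.1, 7.7, 71.7]]
web [[-38.2, -5.9, 30.6], [7.9, 3.2, 34.7], [38.3, 8.3, 41.1]]
plate [[76.1, -46.7, 91.8], [80.1, 5.6, 140.2], [81.5, 48.8, 148.6]] tilt [8.98654097e-04 7.95387878e+01]
brown [ 245.30926677 -457.00635157   20.00442756] [ 374.23841288 -361.32694706  149.10387183]
wristcam in tool [  78.21707091    0.66415561 -187.95885694]
(260, 430, 370) 65 turn [-0.001  0.     0.116] shift [-0.699 -0.71  -0.865]
(390, 250, 370) 45 turn [0.    0.    0.233] shift [-0.969 -0.541  0.   ]
(465, 60, 370) 25 turn [0.    0.    0.233] shift [-0.937 -0.407  0.   ]
(485, -130, 370) 5 turn [0.    0.    0.233] shift [-0.903 -0.311  0.   ]
(484, -330, 300) -15 turn [0.    0.    0.233] shift [-0.996 -0.092  0.35 ]
```

Call:
servo_tool:
  rows:
    - [0,0,0.04,-0.1,-0.1,-0.3,87]
    - [0,0,0.08,-0.35,-0.35,-0.6,87]
    - [0,0,0.116,-0.55,-0.55,-0.865,87]
    - [0,0,0.116,-0.7,-0.71,-0.865,87]
    - [0,0,0.116,-0.7,-0.71,-0.865,87]

```text
t: 0.72
ee_pos: [261.4, 428.4, 372.3]
orientation: [0.682, 3.066, 0.003]
ft_force: [0.1, 0.7, 0.1]
width: 86.8
grasp_force: 0.0
```

Call:
servo_tool:
  rows:
    - [0,0,0.06,-0.25,-0.14,0,87]
    - [0,0,0.12,-0.5,-0.28,0,87]
    - [0,0,0.18,-0.75,-0.42,0,87]
    - [0,0,0.233,-0.97,-0.54,0,87]
    - [0,0,0.233,-0.97,-0.54,0,87]

```text
t: 1.35
ee_pos: [391.7, 248.1, 370.3]
orientation: [1.21, 2.899, -0.001]
ft_force: [0.2, 0.5, 0.5]
width: 87.3
grasp_force: 0.0
```

Call:
servo_tool:
  rows:
    - [0,0,0.06,-0.25,-0.1,0,87]
    - [0,0,0.12,-0.5,-0.2,0,87]
    - [0,0,0.18,-0.75,-0.3,0,87]
    - [0,0,0.233,-0.94,-0.41,0,87]
    - [0,0,0.233,-0.94,-0.41,0,87]

```text
t: 1.98
ee_pos: [465.6, 58.4, 370.2]
orientation: [-1.692, -2.646, 0.001]
ft_force: [0.4, -0.3, 0.5]
width: 87.1
grasp_force: 0.0
```

Call:
servo_tool:
  rows:
    - [0,0,0.06,-0.25,-0.08,0,87]
    - [0,0,0.12,-0.5,-0.16,0,87]
    - [0,0,0.18,-0.75,-0.24,0,87]
    - [0,0,0.233,-0.9,-0.31,0,87]
    - [0,0,0.233,-0.9,-0.31,0,87]

```text
t: 2.6
ee_pos: [485.4, -129.7, 370.2]
orientation: [-2.123, -2.314, -0.0]
ft_force: [-0.0, 1.0, -0.5]
width: 87.1
grasp_force: 0.0
```

Call:
servo_tool:
  rows:
    - [0,0,0.06,-0.25,-0.02,0.1,87]
    - [0,0,0.12,-0.5,-0.05,0.2,87]
    - [0,0,0.18,-0.75,-0.07,0.3,87]
    - [0,0,0.233,-0.99,-0.09,0.35,87]
    - [0,0,0.233,-0.99,-0.09,0.35,87]
    - [0,0,0.233,-0.99,-0.09,0.35,87]

```text
t: 3.35
ee_pos: [485.1, -326.5, 300.5]
orientation: [-2.49, -1.914, -0.001]
ft_force: [-0.5, 0.2, 0.9]
width: 87.1
grasp_force: 0.0
```

```bash
python3 - <<'E'
from h import *
p,R,_=here()
im,d,ci=grab("wrist");P=pts(d,ci);save("w1",im)
a=np.radians(75);u=np.array([np.cos(a),np.sin(a)]);v=np.array([-u[1],u[0]]);o=np.array([481.8,-341.2])
L=np.c_[(P.reshape(-1,3)[:,:2]-o)@u,(P.reshape(-1,3)[:,:2]-o)@v,P.reshape(-1,3)[:,2]]
m=(abs(L[:,0])<40)&(abs(L[:,1])<40);q=L[m&(L[:,2]>62)&(L[:,2]<75)];print("tab",len(q),np.round(np.percentile(q,[3,50,97],axis=0),1).tolist())
q=L[(abs(L[:,0])<70)&(abs(L[:,1])<20)&(L[:,2]>30)&(L[:,2]<42)];print("web",np.round(np.percentile(q,[3,50,97],axis=0),1).tolist(),np.polyfit(q[:,0],q[:,1],1))
q=L[(abs(L[:,0]-77)<10)&(L[:,2]>100)&(abs(L[:,1])<60)];print("plate",len(q),np.round(np.percentile(q,[2,50,98],axis=0),1).tolist(),np.polyfit(q[:,1],q[:,0],1))
plan(p,R,[((481.8,-341.2,110),-15),((481.8,-341.2,33),-15)])
E
```

```text
tab 417 [[-14.5, -7.4, 66.8], [2.1, -1.1, 68.8], [17.5, 5.2, 70.3]]
web [[-41.2, -7.7, 35.3], [35.5, -1.1, 36.8], [68.7, 5.4, 38.4]] [-0.00453966 -0.92557713]
plate 949 [[76.4, -46.5, 103.3], [79.5, 1.8, 145.6], [81.5, 45.0, 147.1]] [3.68815754e-03 7.91637096e+01]
(481.8, -341.2, 110) -15 turn [-0.    -0.001  0.001] shift [-0.076  0.003  0.952]
(481.8, -341.2, 33) -15 turn [0. 0. 0.] shift [0.    0.    0.385]
```

View pics/w1.png

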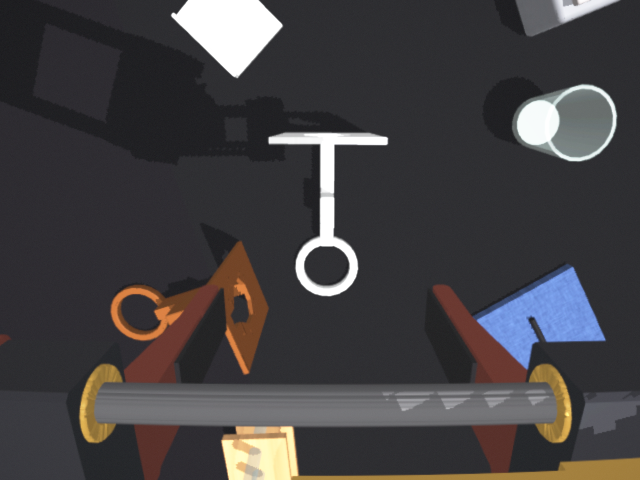

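The wrist view shows the ring bracket square to the tool, with its ring at (327,265) and its plate at (328,138). The brown decoy at (240,300) is clear of the gripper by about 12 mm, so I'll descend.

Call:
servo_tool:
  rows:
    - [0,0,0,-0.07,0,0.25,87]
    - [0,0,0,-0.07,0,0.5,87]
    - [0,0,0,-0.07,0,0.75,87]
    - [0,0,0,-0.07,0,0.9,87]
    - [0,0,0,-0.07,0,0.95,87]
    - [0,0,0,-0.07,0,0.95,87]

```text
t: 4.15
ee_pos: [481.5, -341.3, 111.2]
orientation: [2.492, 1.913, 0.0]
ft_force: [-0.0, -1.4, 0.5]
width: 87.0
grasp_force: 0.0
```

Call:
servo_tool:
  rows:
    - [0,0,0,0,0,0.15,87]
    - [0,0,0,0,0,0.25,87]
    - [0,0,0,0,0,0.35,87]
    - [0,0,0,0,0,0.385,87]
    - [0,0,0,0,0,0.385,87]
    - [0,0,0,0,0,0.385,87]

```text
t: 4.9
ee_pos: [481.3, -342.5, 34.2]
orientation: [2.493, 1.91, 0.0]
ft_force: [-0.3, 0.7, 0.9]
width: 86.8
grasp_force: 0.0
```

Call:
servo_tool:
  rows:
    - [0,0,0,0,0,0,40]
    - [0,0,0,0,0,0,20]
    - [0,0,0,0,0,0,0]
    - [0,0,0,0,0,0,0]
    - [0,0,0,0,0,0,0]
    - [0,0,0,0,0,0,0]
    - [0,0,0,0,0,0,0]
    - [0,0,0,0,0,0,0]

```text
t: 5.9
ee_pos: [481.1, -342.3, 33.7]
orientation: [2.493, 1.911, 0.0]
ft_force: [-0.1, -0.9, -1.1]
width: 13.7
grasp_force: 30.0
```

```bash
python3 - <<'E'
from h import *
p,R,_=here()
plan(p,R,[((481,-342,230),-15),((500,-180,300),-5),((540,0,300),8),((589,116,300),21.6),((589,116,165),21.6)])
E
```

```text
(481, -342, 230) -15 turn [ 0.     0.    -0.001] shift [ 0.001 -0.    -0.982]
(500, -180, 300) -5 turn [ 0.     0.    -0.116] shift [ 0.807 -0.118 -0.35 ]
(540, 0, 300) 8 turn [ 0.     0.    -0.151] shift [0.914 0.121 0.   ]
(589, 116, 300) 22 turn [ 0.     0.    -0.158] shift [0.54  0.323 0.   ]
(589, 116, 165) 22 turn [0. 0. 0.] shift [0.    0.    0.675]
```

Call:
servo_tool:
  rows:
    - [0,0,0,0,0,-0.05,0]
    - [0,0,0,0,0,-0.2,0]
    - [0,0,0,0,0,-0.4,0]
    - [0,0,0,0,0,-0.6,0]
    - [0,0,0,0,0,-0.8,0]
    - [0,0,0,0,0,-0.93,0]
    - [0,0,0,0,0,-0.98,0]
    - [0,0,0,0,0,-0.98,0]

```text
t: 6.9
ee_pos: [480.6, -342.0, 229.7]
orientation: [2.493, 1.911, 0.0]
ft_force: [0.1, -0.1, -3.2]
width: 13.7
grasp_force: 30.0
```

Call:
servo_tool:
  rows:
    - [0,0,-0.01,0.07,-0.01,-0.05,0]
    - [0,0,-0.03,0.2,-0.03,-0.12,0]
    - [0,0,-0.05,0.35,-0.05,-0.2,0]
    - [0,0,-0.07,0.5,-0.07,-0.27,0]
    - [0,0,-0.09,0.65,-0.09,-0.33,0]
    - [0,0,-0.11,0.76,-0.11,-0.35,0]
    - [0,0,-0.116,0.8,-0.118,-0.35,0]

```text
t: 7.78
ee_pos: [499.4, -179.7, 299.3]
orientation: [-2.315, -2.123, 0.0]
ft_force: [-0.9, -0.3, -2.8]
width: 13.5
grasp_force: 30.0
```

Call:
servo_tool:
  rows:
    - [0,0,-0.02,0.1,0.01,0,0]
    - [0,0,-0.04,0.25,0.03,0,0]
    - [0,0,-0.07,0.42,0.05,0,0]
    - [0,0,-0.1,0.6,0.08,0,0]
    - [0,0,-0.13,0.76,0.1,0,0]
    - [0,0,-0.145,0.87,0.115,0,0]
    - [0,0,-0.15,0.91,0.12,0,0]

```text
t: 8.65
ee_pos: [539.6, -1.0, 299.0]
orientation: [-2.062, -2.369, 0.001]
ft_force: [0.1, 0.3, -3.9]
width: 13.2
grasp_force: 30.0
```

Call:
servo_tool:
  rows:
    - [0,0,-0.02,0.06,0.03,0,0]
    - [0,0,-0.05,0.18,0.1,0,0]
    - [0,0,-0.08,0.31,0.18,0,0]
    - [0,0,-0.12,0.43,0.26,0,0]
    - [0,0,-0.15,0.51,0.31,0,0]
    - [0,0,-0.158,0.54,0.323,0,0]
    - [0,0,-0.158,0.54,0.323,0,0]

```text
t: 9.52
ee_pos: [588.8, 113.2, 299.4]
orientation: [-1.771, -2.595, 0.001]
ft_force: [0.4, -0.3, -2.7]
width: 13.6
grasp_force: 30.0
```

Call:
servo_tool:
  rows:
    - [0,0,0,0,0,0.05,0]
    - [0,0,0,0,0,0.17,0]
    - [0,0,0,0,0,0.32,0]
    - [0,0,0,0,0,0.47,0]
    - [0,0,0,0,0,0.6,0]
    - [0,0,0,0,0,0.675,0]
    - [0,0,0,0,0,0.675,0]
    - [0,0,0,0,0,0.675,0]

```text
t: 10.52
ee_pos: [589.8, 113.4, 165.5]
orientation: [1.771, 2.594, 0.002]
ft_force: [0.2, 0.2, -2.3]
width: 13.5
grasp_force: 30.0
```

```bash
python3 - <<'E'
from h import *
p,R,_=here(); print(p,np.degrees(np.arctan2(R[1,1],R[0,1])))
im,d,ci=grab("wrist");P=pts(d,ci);ims,ds,cs=grab("scene");np.savez("s1.npz",im=ims,d=ds,P=pts(ds,cs));np.savez("w2.npz",im=im,d=d,P=P,p=p,R=R)
save("s1",np.hstack([cv2.resize(ims[60:300,300:540],(400,400)),cv2.resize(im,(400,400))]))
E
```

```text
[589.76739015 113.41775961 165.52561594] 21.356034730171242
```

View pics/s1.png

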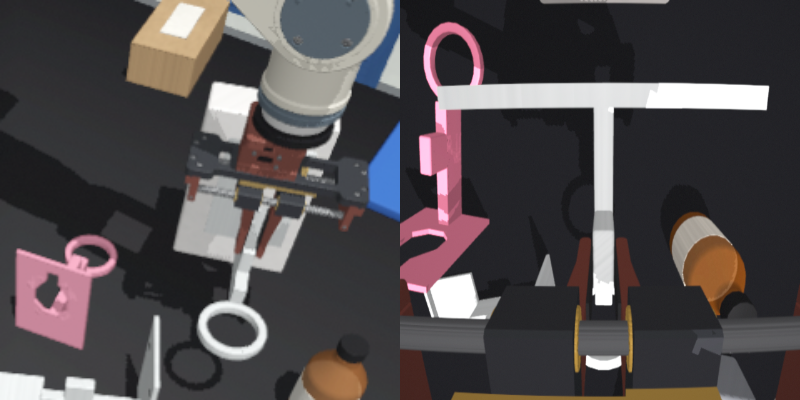

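The scene crop (left) shows the bracket held level, with its ring at (232,328) and the plate facing the post. The wrist view (right) shows the plate at (600,97) and the web straight. Now I'll measure how the bracket sits in the hand: pitch, yaw and offsets.

```bash
python3 - <<'E'
from h import *
W=np.load("w2.npz");p,R=W["p"],W["R"];u=R[:,0];v=-R[:,1]*-1
L=(W["P"].reshape(-1,3)-p)@R; L[:,2]*=-1   # x fwd, y, z up rel TCP
c=W["im"].reshape(-1,3).min(1)
k=(c>70)&(abs(L[:,1])<15)&(L[:,0]>20)&(L[:,0]<70)&(abs(L[:,2]-2)<15);q=L[k]
print("web",len(q),"z vs x",np.polyfit(q[:,0],q[:,2],1),"y vs x",np.polyfit(q[:,0],q[:,1],1),np.percentile(q[:,1],[3,97]))
k=(c>70)&(L[:,0]>65)&(L[:,0]<95)&(L[:,2]>40)&(abs(L[:,1])<60);q=L[k]
print("plate",len(q),np.percentile(q,[2,50,98],axis=0).round(1).tolist(),"x vs y",np.polyfit(q[:,1],q[:,0],1))
qt=q[q[:,2]>np.percentile(q[:,2],98)-6];print("top edge",np.percentile(qt,[2,50,98],axis=0).round(1).tolist(),"z vs y",np.polyfit(qt[:,1],qt[:,2],1))
E
```

```text
web 3330 z vs x [-0.00400366  3.3093109 ] y vs x [0.00287391 0.41772287] [-6.0083354   7.13538026]
plate 15564 [[77.5, -45.9, 110.7], [79.9, 0.4, 112.1], [82.3, 45.9, 113.8]] x vs y [-1.41455492e-03  7.98589224e+01]
top edge [[77.5, -45.9, 110.7], [79.9, 0.4, 112.1], [82.3, 45.9, 113.8]] z vs y [4.27949143e-03 1.13261372e+02]
```

Call:
servo_tool:
  rows:
    - [0,0,0,0.04,0,0.01,0]
    - [0,0,0,0.1,0,0.018,0]
    - [0,0,0,0.16,0,0.018,0]
    - [0,0,0,0.22,0,0.018,0]
    - [0,0,0,0.27,0,0.018,0]
    - [0,0,0,0.31,0,0.018,0]
    - [0,0,0,0.34,0,0.018,0]
    - [0,0,0,0.34,0,0.018,0]
    - [0,0,0,0.34,0,0.018,0]

```text
t: 11.75
ee_pos: [564.4, 176.6, 161.0]
orientation: [1.771, 2.595, -0.0]
ft_force: [-1.2, 0.7, -3.4]
width: 13.9
grasp_force: 30.0
```

```bash
python3 - <<'E'
from h import *
p,R,o=here();n=np.array([-.3678,.9299]);t=np.array([.9299,.3678]);print(p,"gap",54.9-n@p[:2]-82,"t",t@p[:2],o["ft_force"])
im,d,ci=grab("wrist");P=pts(d,ci);L=(P.reshape(-1,3)-p)@R;c=im.reshape(-1,3).min(1)
# post top & front edge seen by wrist
k=(abs(P.reshape(-1,3)[:,2]-255)<15)&(c>70)&(L[:,0]>95);q=P.reshape(-1,3)[k]
print(len(q)); 
if len(q)>50: print("post top z",np.median(q[:,2]),"face off",np.percentile(q[:,:2]@n,[1,3,50]),"t",np.percentile(q[:,:2]@t,[1,99]))
save("w3",im)
E
```

```text
[564.39193227 176.589247   160.99164904] gap 16.27301190824707 t 589.7775828656313 [-1.17004687  0.70268115 -3.35407591]
22594
post top z 252.90877670061147 face off [55.8225328  55.93589835 57.38226529] t [519.89275831 660.44936868]
```

View pics/w3.png

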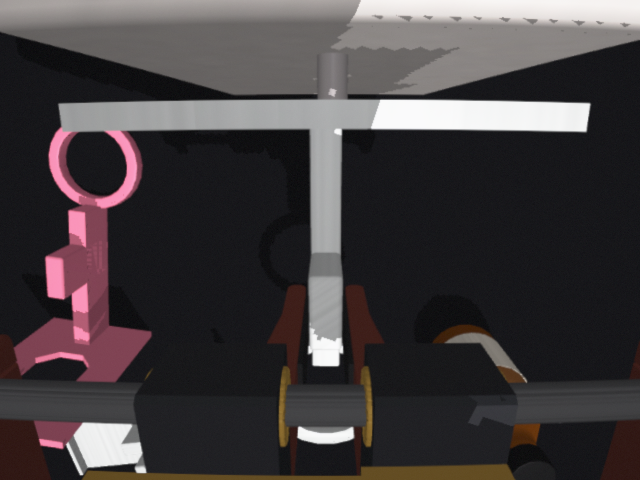

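The wrist view shows the screw at (332,75) passing through the plate at (325,117), centred to about 1 mm, with no contact force. I'll push on to about a 4 mm gap and then slide down.

Call:
servo_tool:
  rows:
    - [0,0,0,0.02,0,0,0]
    - [0,0,0,0.04,0,0,0]
    - [0,0,0,0.06,0,0,0]
    - [0,0,0,0.06,0,0,0]
    - [0,0,0,0.06,0,0,0]

```text
t: 12.42
ee_pos: [559.9, 188.0, 161.0]
orientation: [1.771, 2.595, -0.0]
ft_force: [-0.8, 1.1, -3.2]
width: 13.5
grasp_force: 30.0
```

Call:
servo_tool:
  rows:
    - [0,0,0,0,0,0.03,0]
    - [0,0,0,0,0,0.06,0]
    - [0,0,0,0,0,0.09,0]
    - [0,0,0,0,0,0.12,0]
    - [0,0,0,0,0,0.15,0]
    - [0,0,0,0,0,0.15,0]
    - [0,0,0,0,0,0.15,0]

```text
t: 13.3
ee_pos: [560.0, 188.0, 131.1]
orientation: [1.771, 2.595, 0.0]
ft_force: [-0.4, -0.2, -3.6]
width: 14.1
grasp_force: 30.0
```

Call:
servo_tool:
  rows:
    - [0,0,0,0,0,0.02,0]
    - [0,0,0,0,0,0.04,0]
    - [0,0,0,0,0,0.06,0]
    - [0,0,0,0,0,0.07,0]
    - [0,0,0,0,0,0.07,0]

```text
t: 13.92
ee_pos: [559.8, 187.9, 116.7]
orientation: [-1.771, -2.595, 0.001]
ft_force: [-0.1, -0.4, -3.4]
width: 13.4
grasp_force: 30.0
```

Call:
servo_tool:
  rows:
    - [0,0,0,0,0,0.005,0]
    - [0,0,0,0,0,0.01,0]
    - [0,0,0,0,0,0.01,0]
    - [0,0,0,0,0,0.01,0]

```text
t: 14.42
ee_pos: [559.9, 188.0, 115.0]
orientation: [1.771, 2.595, 0.0]
ft_force: [0.1, 0.2, -3.1]
width: 13.3
grasp_force: 30.0
```

No contact yet, so I'll continue in 1 mm steps.

Call:
servo_tool:
  rows:
    - [0,0,0,0,0,0.005,0]
    - [0,0,0,0,0,0.01,0]
    - [0,0,0,0,0,0.01,0]

```text
t: 14.8
ee_pos: [560.1, 188.5, 113.4]
orientation: [-1.771, -2.595, -0.002]
ft_force: [-2.5, 2.8, 1.9]
width: 13.9
grasp_force: 30.0
```

It's seated: the vertical load has moved to the screw at a TCP z of about 113.5. Now I'll press it gently toward the post, then release.

Call:
servo_tool:
  rows:
    - [0,0,0,0.005,0,0,0]
    - [0,0,0,0.01,0,0,0]
    - [0,0,0,0.015,0,0,0]
    - [0,0,0,0.015,0,0,0]

```text
t: 15.3
ee_pos: [558.9, 190.6, 113.0]
orientation: [1.771, 2.595, -0.0]
ft_force: [0.5, -2.5, -0.3]
width: 14.1
grasp_force: 30.0
```

Call:
servo_tool:
  rows:
    - [0,0,0,0,0,0,18]
    - [0,0,0,0,0,0,24]
    - [0,0,0,0,0,0,32]
    - [0,0,0,0,0,0,40]
    - [0,0,0,0,0,0,50]
    - [0,0,0,0,0,0,50]

```text
t: 16.05
ee_pos: [558.8, 190.7, 113.0]
orientation: [1.771, 2.595, -0.0]
ft_force: [-0.5, 0.4, 0.4]
width: 49.9
grasp_force: 0.0
```

```bash
python3 - <<'E'
from h import *
p,R,o=here();print(p,o["width"],o["ft_force"])
im,d,ci=grab("wrist");P=pts(d,ci).reshape(-1,3);L=(P-p)@R;L[:,2]*=-1;c=im.reshape(-1,3).min(1)
k=(c>70)&(L[:,0]>65)&(L[:,0]<95)&(L[:,2]>90)&(L[:,2]<125)&(abs(L[:,1])<60);q=L[k];print("plate top",np.percentile(q,[2,50,98],axis=0).round(1).tolist(),np.polyfit(q[:,1],q[:,0],1))
k=(c>70)&(abs(L[:,1])<15)&(L[:,0]>20)&(L[:,0]<70)&(abs(L[:,2]-2)<15);q=L[k];print("web z/x",np.polyfit(q[:,0],q[:,2],1))
save("w4",im)
E
```

```text
[558.82617292 190.73295876 112.99047607] 49.89555819719571 [-0.47968368  0.38768882  0.42584148]
plate top [[66.1, -48.4, 93.3], [78.2, 1.4, 113.1], [84.5, 47.9, 123.5]] [-5.91917619e-03  7.84270511e+01]
web z/x [-0.00601619  3.29443235]
```

View pics/w4.png

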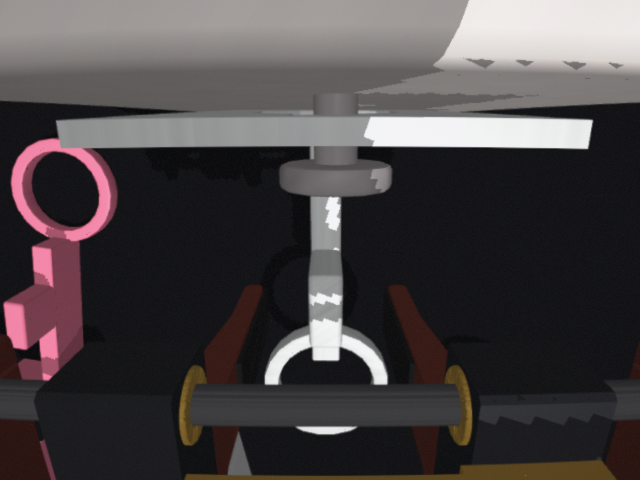

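The view shows the screw head at (335,178) in front of the plate strip (325,130), with the fingers clear. The shank at (335,130) appears to overlap the strip, so I'll check the depth there.

```bash
python3 - <<'E'
from h import *
p,R,o=here()
im,d,ci=grab("wrist");P=pts(d,ci);n=np.array([-.3678,.9299]);t=np.array([.9299,.3678])
for r,c in [(132,200),(132,290),(132,335),(132,450),(105,335),(155,335),(178,335),(178,300),(112,280),(112,220),(230,326)]:
    w=P[r,c];print((r,c),im[r,c],"d",round(float(d[r,c]),1),"gap",round(54.9-n@w[:2],1),"t",round(t@w[:2]-590.4,1),"z",round(w[2],1))
ims,ds,cs=grab("scene");save("s2",cv2.resize(ims[90:260,390:520],(520,600)))
E
```

```text
(132, 200) [149 150 150] d 72.6 gap 6.0 t -22.2 z 225.8
(132, 290) [150 151 151] d 72.3 gap 6.2 t -6.1 z 226.1
(132, 335) [152 154 154] d 71.8 gap 6.2 t 1.8 z 226.6
(132, 450) [243 244 246] d 72.1 gap 6.2 t 22.1 z 226.3
(105, 335) [117 112 112] d 86.8 gap 1.1 t 2.2 z 209.4
(155, 335) [116 111 112] d 89.9 gap 11.6 t 2.2 z 209.3
(178, 335) [119 115 116] d 82.7 gap 15.5 t 2.0 z 218.0
(178, 300) [98 95 96] d 85.0 gap 15.7 t -5.2 z 215.7
(112, 280) [125 126 125] d 153.0 gap 1.1 t -16.8 z 140.3
(112, 220) [107 107 108] d 127.7 gap 1.4 t -32.9 z 166.9
(230, 326) [158 158 158] d 191.8 gap 53.5 t 0.2 z 115.4
```

The plate strip is continuous above the shank (z 226). The shank axis is at z 204.3 and slot_seat is at about 204.2, so it's seated. I'll withdraw straight up.

Call:
servo_tool:
  rows:
    - [0,0,0,0,0,-0.05,50]
    - [0,0,0,0,0,-0.15,50]
    - [0,0,0,0,0,-0.3,50]
    - [0,0,0,0,0,-0.5,50]
    - [0,0,0,0,0,-0.7,50]
    - [0,0,0,0,0,-0.9,50]
    - [0,0,0,0,0,-1,50]
    - [0,0,0,0,0,-1,50]

```text
t: 17.2
ee_pos: [559.7, 191.0, 315.4]
orientation: [1.77, 2.593, 0.005]
ft_force: [-0.1, -0.6, -0.9]
width: 50.1
grasp_force: 0.0
```

Call:
servo_tool:
  rows:
    - [0,0,0,-0.2,0,0,50]
    - [0,0,0,-0.45,0,0,50]
    - [0,0,0,-0.7,0,0,50]
    - [0,0,0,-0.9,0,0,50]
    - [0,0,0,-1,0,0,50]
    - [0,0,0,-1,0,0,50]
    - [0,0,0,-1,0,0,50]
    - [0,0,0,-1,0,0,50]

```text
t: 18.2
ee_pos: [631.3, 5.8, 313.0]
orientation: [-1.769, -2.596, -0.0]
ft_force: [0.3, -1.0, 0.1]
width: 49.9
grasp_force: 0.0
```

```bash
python3 - <<'E'
from h import *
im,d,ci=grab("wrist");ims,ds,cs=grab("scene");save("s3",np.hstack([cv2.resize(ims[80:340,280:540],(400,400)),cv2.resize(im,(400,400))]))
P=pts(d,ci).reshape(-1,3);c=im.reshape(-1,3).min(1);n=np.array([-.3678,.9299]);t=np.array([.9299,.3678])
g=54.9-P[:,:2]@n;y=P[:,:2]@t-590.4
k=(abs(g-5)<10)&(P[:,2]>218)&(P[:,2]<235)&(c>70)&(abs(y)<60);q=np.c_[g,y,P[:,2]][k];print("plate top",len(q),np.percentile(q,[2,50,98],axis=0).round(1).tolist())
k=(g>30)&(g<60)&(abs(y)<9)&(P[:,2]>100)&(P[:,2]<135);q=np.c_[g,y,P[:,2]][k];print("web slope",np.polyfit(q[:,0],q[:,2],1),np.polyfit(q[:,0],q[:,1],1))
o=ctrl.get_obs();print(o["t"],o["ee_pos"])
E
```

```text
Traceback (most recent call last):
IndexError: index -1 is out of bounds for axis 0 with size 0
```

View pics/s3.png

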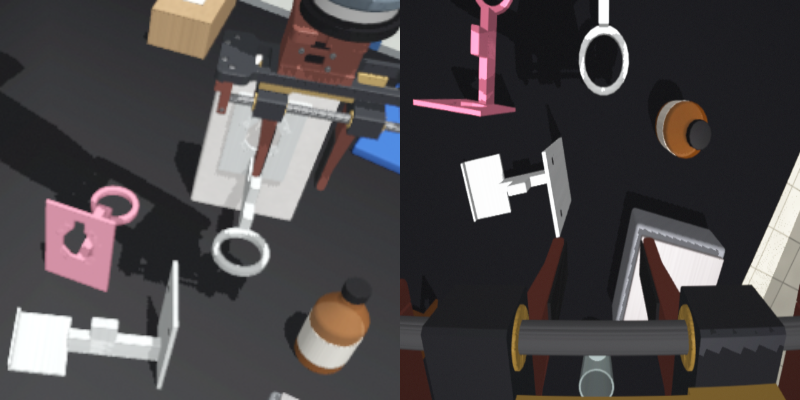

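The bracket hangs on the post, with its ring at (241,250) in the scene crop, and the shelf bracket is untouched. One quick numeric check of tilt before I hand in.

```bash
python3 - <<'E'
from h import *
n=np.array([-.3678,.9299]);t=np.array([.9299,.3678])
for s in ["scene","wrist","top"]:
    im,d,ci=grab(s);P=pts(d,ci).reshape(-1,3);c=im.reshape(-1,3).astype(int);w=(c.min(1)>70)&(np.ptp(c,axis=1)<40)
    g=54.9-P[:,:2]@n;y=P[:,:2]@t-590.4
    for nm,k in [("platetop",(g>-1)&(g<14)&(P[:,2]>215)&(P[:,2]<228)&(abs(y)<50)),("web+ring",(g>25)&(g<205)&(abs(y)<42)&(P[:,2]>90)&(P[:,2]<124))]:
        q=np.c_[g,y,P[:,2]][k&w]
        if len(q)>20: print(s,nm,len(q),np.percentile(q,[2,50,98],axis=0).round(1).tolist(),np.polyfit(q[:,0],q[:,2],1).round(3))
E
```

```text
scene platetop 108 [[-0.9, -49.2, 222.3], [3.1, 21.5, 224.9], [11.5, 49.1, 227.6]] [1.60000e-02 2.25008e+02]
scene web+ring 205 [[28.9, -9.5, 90.5], [108.6, -5.3, 111.0], [129.1, 4.3, 123.3]] [-5.60000e-02  1.13735e+02]
wrist web+ring 598 [[103.7, -20.8, 90.1], [117.6, 0.4, 113.3], [140.2, 22.7, 115.3]] [ -0.706 191.868]
top platetop 158 [[-0.7, -47.6, 215.6], [6.6, 1.6, 223.7], [10.0, 46.1, 227.6]] [1.44000e-01 2.22161e+02]
top web+ring 170 [[25.7, -8.9, 91.5], [44.9, -5.8, 113.5], [67.3, 5.5, 119.4]] [-2.8000e-02  1.1144e+02]
```

The web is level to within a few degrees and the plate top is where it should be, so I'll hand in.

```bash
python3 -c "
from workcell import ctrl
print(ctrl.close_job())"
```

```text
the job is handed in; nothing more can be done
None
```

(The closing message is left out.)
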